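# Wedge the springy storage riser

### The job

The free end of the small storage riser hangs clear of the bench: take the orange wedge, lay it flat and square in front of the riser's rubber foot and push it, thin end first, under the middle of the foot until it jams tight and the foot bears firmly on it. Stop as soon as it is tight, without forcing it or heaving the shelf up, then let go of it. Keep off the riser itself and leave everything else where it is.

Things in the scene. Friction and masses are not known exactly. Their poses are not given: they have to be found in the camera images.
- wedge: Loose orange wooden wedge, 180 long, 34 wide, flat underside; thickness rises evenly from 4 at the thin end to 34 at the thick end (1 in 6). About 90 g. Origin: centre of the underside; x points along it towards the thin end, z up. It starts lying flat on the bench.
- wedge_tip (a point): Point on the wedge: middle of the underside's thin-end edge (90 from the origin along the wedge's x).
- wedge_heel (a point): Point on the wedge: middle of the underside's thick-end edge (90 behind the origin). The thick end is an upright face 34 wide, 34 high.
- riser: Low dark steel shelf unit with a plywood top and fixed goods. Origin: on the bench, straight below the middle of the outer lower edge of its rubber foot; x points level inwards under the shelf (the way to push the wedge), y along the foot's edge, z up. Two legs at x = 320 are bolted down; the near end with the foot is springy: the foot gives upward about 1 mm per 15 N.
- foot_mark (a point): Middle of the foot, on the bench below it (riser x 20, y 0). Foot: black rubber pad, riser x 0 to 40, y -30 to 30, 12 thick, on a steel stem; free space under and behind it to x = 300. Its underside hangs 7 to 21 above the bench; the levelling screw is set differently each time and this gap is not measured, so how far the wedge goes in (20 to 110) must be felt.
- foot_side (a point): Point on the bench under the foot's end at riser x 20, y 30. Feel of the jam: under 1 N of push until the foot touches, then the push grows by 2 to 4 N per mm and is 1.2 to 1.9 times the foot's load (friction 0.5 to 0.7). Tight means 5 to 20 N between foot and wedge: stop at a push of about 13 N; over 22 N on the foot is forcing. Let go, the wedge stays jammed.
- shelf_mark (a point): Point on the bench below the middle of the shelf (riser x 212, y 0). Shelf: riser x 70 to 355, y -144 to 144, underside about 95 above the bench, top at 125, goods (green jug, white pail, carton, boards) up to 245 above the bench from x = 95 on. A beam and stem socket, 34 wide, reach out over the foot to x = 18, from 74 above the bench.
- tape: Bystander: roll of blue tape lying flat, 84 across, 24 high, beside the foot. Origin: centre of the underside.
- driver: Bystander: screwdriver, 170 long, lying beside the wedge. Origin: underside, middle; x towards its blade.
- spacer: Bystander: flat grey plastic plate 60 x 45 x 10, beside the foot. Origin: centre of the underside.
- jar: Bystander: glass jar with a white lid, 66 across, 90 high. Origin: centre of the underside.
- bucket: Bystander: small yellow bucket, 110 across the rim, 100 high. Origin: centre of the underside.
- tin: Bystander: tin with a paper label, 80 across, 55 high. Origin: centre of the underside.
Not all that is in view belongs to the job. What is meant by the wedge is not pink, and is the smaller of those in its own colour.

How it is judged:
On the way:
1. the wedge lies flat and square with its thin end under the foot (y of wedge_tip in the frame of riser between -0.018 and 0.018 m and angle between wedge's own z axis and vertical below 0.06 rad and angle between the x axis of wedge and the x axis of riser, either way round below 0.2 rad and x of wedge_tip in the frame of riser above 0.005 m and height (world z) of wedge_heel below 0.006 m), for 0.1 s.
At the end, for the whole second after the job is handed in: The wedge lies flat on the bench, thin end at least 20 mm under the foot, its thick end still at least 40 mm outside; the tip is within 18 mm of the foot's middle line and the wedge within 0.2 rad of square; it is jammed: the foot bears on it with 5 to 20 N, at rest and let go (y of wedge_tip in the frame of riser between -0.018 and 0.018 m and angle between wedge's own z axis and vertical below 0.06 rad and angle between the x axis of wedge and the x axis of riser, either way round below 0.2 rad and x of wedge_tip in the frame of riser above 0.02 m and x of wedge_heel in the frame of riser below -0.04 m and contact force between wedge and riser between 5 and 20 N and height (world z) of wedge_heel below 0.003 m and linear speed of wedge below 0.005 m/s); the robot touches nothing.
It fails at once if the wedge is forced: more than 22 N between wedge and foot (contact force between wedge and riser above 22 N).
It fails at once if the robot bears on the riser with more than 3 N (contact force between any of the fingers, the arm and riser above 3 N).
It fails at once if a bystander is shifted by more than 25 mm (distance of any of tape, driver, spacer, jar, bucket, tin from where it was at the start of the episode above 0.025 m).
It also fails if it takes over 56 s, if anything falls off the work surface, if the arm or the gripper's body presses on something with over 40 N, if the wrist force passes 120 N, or if a joint passes its speed limit or range.

### The arm

A 6-joint arm with a two-finger parallel gripper is mounted at the origin on the work surface. World frame = base frame: x ahead of the robot, y to its left, z up, the work surface at z = 0. Lengths are in m, angles in rad, forces in N, time in s.
With the tool pointing down it reaches from about 0.3 to 0.775 m from the base axis. Payload 14.6 kg.
Tool frame: the origin (TCP) lies at the very end of the fingers, on their centre line; the grasp point (between the pads) lies ctrl.tcp_to_grasp behind it (ctrl.tcp_to_grasp is the distance from the TCP to the grasp point, in m); x points along the fingers, y is the direction in which the jaws open and shut, and the axes are right-handed (so a half turn about x gives the same grasp; the last joint's range is limited). The gripper opens to 94 mm and grips with 3 to 60 N. Pads are 16 mm wide; open, the fingers measure 119 mm over their backs; the gripper's body (75 mm by 177 mm) begins 78 mm behind the grasp point.
Start: joints at [1.165, 0.3, 1.521, -0, 1.321, -0.067], TCP at [0.183, 0.519, 0.205] pointing down, gripper open.
Joint ranges: [-3.03, 3.03], [-0.79, 2.21], [0.23, 2.52], [-1.04, 4.18], [0, 3.07], [-2.55, 2.55]. Speed limits (rad/s): [2.22, 2.22, 2.57, 3.14, 3.14, 3.14].

### API

Orientations are given as [roll, pitch, yaw] about the fixed x, y, z axes, in that order (R = Rz(yaw) Ry(pitch) Rx(roll)).
In Python, from station import ctrl gives the robot as it stands.
- The arm moves only by the tool play_rows, never from a script. Its argument "increments" is a list that holds one entry, the list of rows, each a list of 5 numbers: the closure in counts, from 0 (fully open) to 255 (shut), then the shift along the tool's x, y, z in cm, then the turn about the tool's x in degrees. A call has 1 to 12 rows; each row shifts and turns the commanded pose from where the row before left it, along the tool's axes as they then stand; what a row does not reach is not made up. A row lasts 1/12 s, in which the tool goes at most 41.7 mm and 7.16 degrees, less where a joint would pass 70% of its speed; a pose out of reach is approached as far as the arm can. A call is refused whole if a number of a shift passes 4.17 or a number of a turn 7.16, either way. A call with a gripper value outside its range is refused whole. The fingers move at their own pace and stop on an object; "newtons" is the grip in N (left out, the last holds). Time passes only in rows, so rows that do not move let the fingers close. It gives the time, the measured TCP pose, the force and the opening at its end, in the units of the state.
- ctrl.get_obs(): the state, without advancing time (a new reading comes with each control period).
- ctrl.camera(name): name is "scene" or "top"; returns the picture (480x640x3 uint8, red, green, blue); there is no depth.
- ctrl.calibration(name): a dict with "fx", "fy", "cx", "cy" (pixels), "k1" (the pictures are not rectified: a ray, as slopes to the right and down, at radius r is drawn at 1 + k1 r^2 times it, then the intrinsics apply), "rvec" (rotation vector, rad) and "tvec" (3), from world to camera coordinates, as OpenCV has them. Camera axes: x right, y down, z forward; pixel columns grow to the right and rows downward; lengths in m; the calibration is good to about 2 mm. A picture is of the moment at which its call begins. calibration takes no time and is no camera call.
- ctrl.hand_in(): hands the job in, once; it reports no verdict.
The state is a dict: "time_s": time; "qpos": joint angles; "joint_vel": joint speeds; "tau": joint torques, N m; "ee_pos": TCP position; "eef_rot": TCP orientation; "force": force on the tool from outside, world axes, zero at the start; "moment": the same for the moment, N m; "grip_width": finger opening in m.
Only numpy, scipy, OpenCV 4.12 (cv2) and the standard library are available. Lean on these libraries where they do the work, as an engineer would, in place of code of your own. Each camera call takes 0.05 s, during which the arm holds its last target.

## Working session

There is one attempt and no reset: what is moved stays moved. The work goes in short steps, Python scripts to look and compute and a tool call to move; the robot and the scene stay as the last step left them, time stands still between calls to the robot, and variables do not carry over. Pictures are saved under pics/ and viewed, and the job is handed in when it is done.

Besides the shell and the picture viewer there is one more tool, called after "Request:" as a command line: name --argument value ..., lists and objects as JSON in quotes. play_rows: Moves the arm, as the interface text tells. Its arguments: {"type":"object","properties":{"increments":{"type":"array"},"newtons":{"type":"number"}},"required":["increments"]}

```bash
mkdir -p pics; ls; python3 - <<'E'
from station import ctrl
import cv2
for n in("scene","top"):
    im=ctrl.camera(n); cv2.imwrite(f"pics/{n}0.png",im[:,:,::-1]); print(n,ctrl.calibration(n))
print(ctrl.get_obs(),ctrl.tcp_to_grasp)
E
```

```text
pics
scene {'fx': 467.2673748745965, 'fy': 467.2673748745965, 'cx': 308.7602104431787, 'cy': 240.26754894022017, 'k1': -0.11520009930644258, 'rvec': array([ 1.85820509,  1.20682081, -0.64664555]), 'tvec': array([-0.2828668 , -0.19370516,  1.51763962])}
top {'fx': 606.651909796886, 'fy': 606.651909796886, 'cx': 316.45803816440207, 'cy': 239.13109896634018, 'k1': -0.08528179749169187, 'rvec': array([ 2.21398329, -2.19389034,  0.08505135]), 'tvec': array([0.09401025, 0.45907903, 1.31942832])}
{'time_s': 0.1, 'qpos': array([ 1.16537390e+00,  3.00389675e-01,  1.52150025e+00, -3.18989830e-05,
        1.32074045e+00, -6.65853861e-02]), 'joint_vel': array([ 0.00126802, -0.00219589,  0.00022944, -0.00059532, -0.00031924,
        0.00022622]), 'tau': array([ 2.96052705e-03, -5.32644296e+01, -3.53281903e+01,  7.09686172e-02,
        2.35509127e-02, -7.56759050e-05]), 'ee_pos': array([0.18272325, 0.51850651, 0.2049652 ]), 'eef_rot': array([-1.60761488,  1.56975815, -1.94644401]), 'force': array([-0.02671577,  0.54261273, -0.25325287]), 'moment': array([0.0150445 , 0.01969334, 0.02093553]), 'grip_width': 0.09401076625522856} 0.0188
```

View pics/scene0.png

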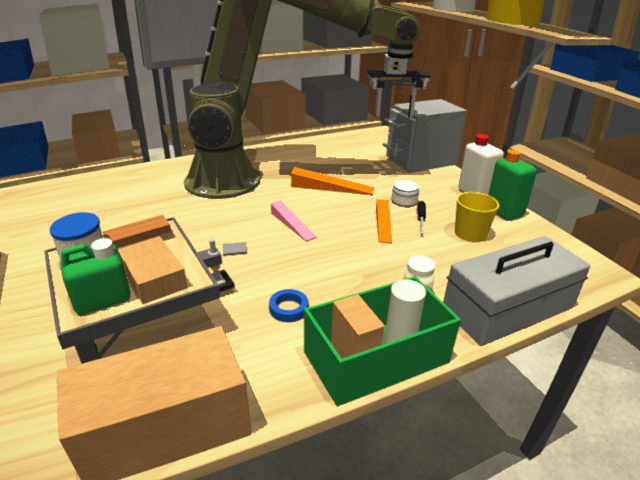

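View pics/top0.png

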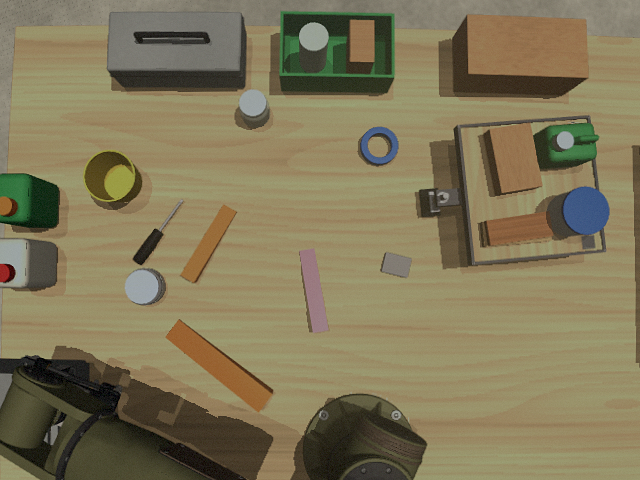

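The smaller orange wedge is at about (209,243) in the top view. The decoys are the larger orange one at (220,365) and the pink one at (313,290). The foot is at about (430,202) and riser x points right in the image.

```bash
cat > h.py <<'E'
import numpy as np, cv2
from station import ctrl
def cam(n):
    c=ctrl.calibration(n); R=cv2.Rodrigues(np.array(c['rvec']))[0]; return c,R,np.array(c['tvec'])
def ray(n,u,v):
    c,R,t=cam(n); x=(u-c['cx'])/c['fx'];y=(v-c['cy'])/c['fy']
    r=np.hypot(x,y); q=r
    for _ in range(30): q=r/(1+c['k1']*q*q)
    s=q/r if r>0 else 1
    d=R.T@np.array([x*s,y*s,1]); return -R.T@t,d/np.linalg.norm(d)
def onz(n,u,v,z=0):
    o,d=ray(n,u,v); return o+d*(z-o[2])/d[2]
def proj(n,P):
    c,R,t=cam(n); p=R@np.array(P)+t; x,y=p[:2]/p[2]; k=1+c['k1']*(x*x+y*y)
    return c['cx']+c['fx']*x*k, c['cy']+c['fy']*y*k
def two(a,b):
    o1,d1=ray("top",*a);o2,d2=ray("scene",*b)
    A=np.stack([d1,-d2],1);s=np.linalg.lstsq(A,o2-o1,rcond=None)[0]
    p,q=o1+s[0]*d1,o2+s[1]*d2; return (p+q)/2,np.linalg.norm(p-q)
E
python3 - <<'E'
from h import *
t=cv2.imread("pics/top0.png");s=cv2.imread("pics/scene0.png")
a=cv2.resize(t[190:300,120:260],None,fx=5,fy=5,interpolation=cv2.INTER_CUBIC);cv2.imwrite("pics/a.png",a)
a=cv2.resize(t[110:280,370:510],None,fx=3.5,fy=3.5,interpolation=cv2.INTER_CUBIC);cv2.imwrite("pics/b.png",a)
a=cv2.resize(s[190:250,360:440],None,fx=8,fy=8,interpolation=cv2.INTER_CUBIC);cv2.imwrite("pics/c.png",a)
a=cv2.resize(s[225:310,180:320],None,fx=5.5,fy=5.5,interpolation=cv2.INTER_CUBIC);cv2.imwrite("pics/d.png",a)
for n,im in(("top",t),("scene",s)):
    hsv=cv2.cvtColor(im,cv2.COLOR_BGR2HSV)
    m=cv2.inRange(hsv,(5,185,60),(16,255,255))
    cs,_=cv2.findContours(m,0,cv2.CHAIN_APPROX_NONE)
    for c in cs:
        if cv2.contourArea(c)>200:
            r=cv2.minAreaRect(c);print(n,cv2.contourArea(c),r[0]);bp=cv2.boxPoints(r)
            print([ (np.round(p,1),np.round(onz(n,*p)[:2],3)) for p in bp])
            print(cv2.approxPolyDP(c,2.5,True)[:,0].tolist())
E
```

```text
scene 593.0 (331.98175048828125, 180.6646270751953)
[(array([289.5, 185.7], dtype=float32), array([0.12 , 0.188])), (array([291.6, 166.4], dtype=float32), array([-0.018,  0.253])), (array([374.5, 175.6], dtype=float32), array([0.161, 0.48 ])), (array([372.3, 194.9], dtype=float32), array([0.28, 0.4 ]))]
[[291, 172], [292, 186], [370, 194], [373, 189], [363, 185], [372, 188], [368, 192], [303, 176], [303, 172], [295, 174], [292, 171], [296, 167], [326, 175], [297, 167]]
```

View pics/a.png

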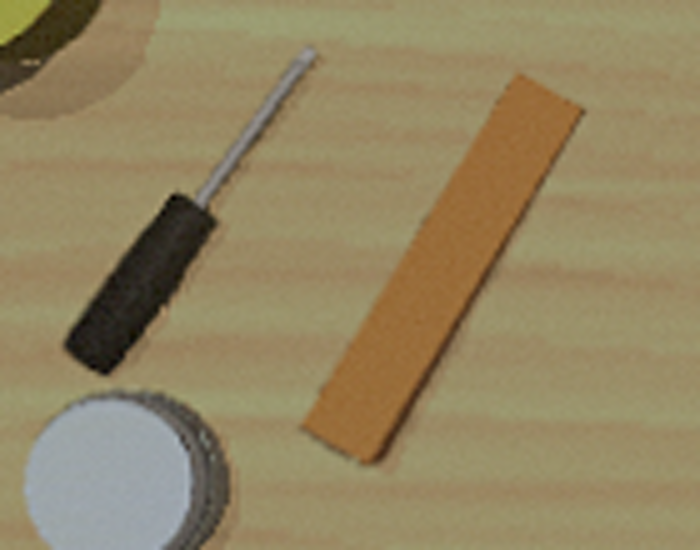

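View pics/b.png

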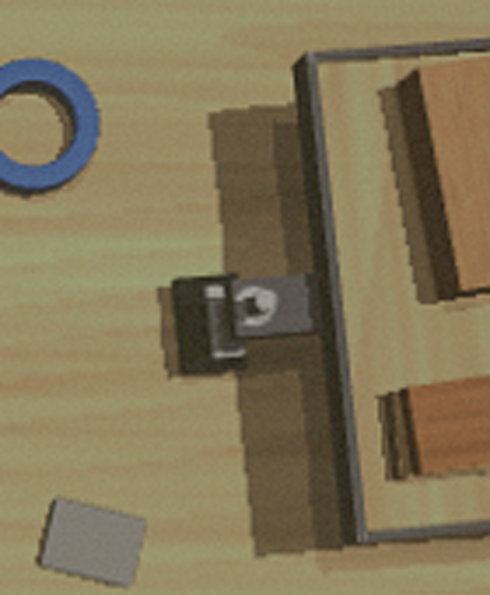

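View pics/c.png

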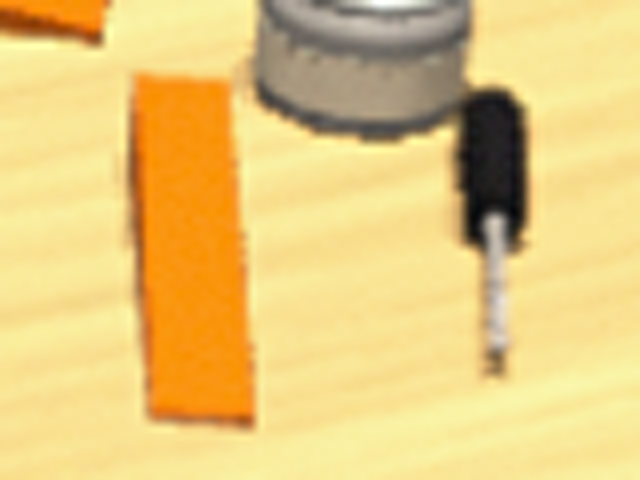

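View pics/d.png

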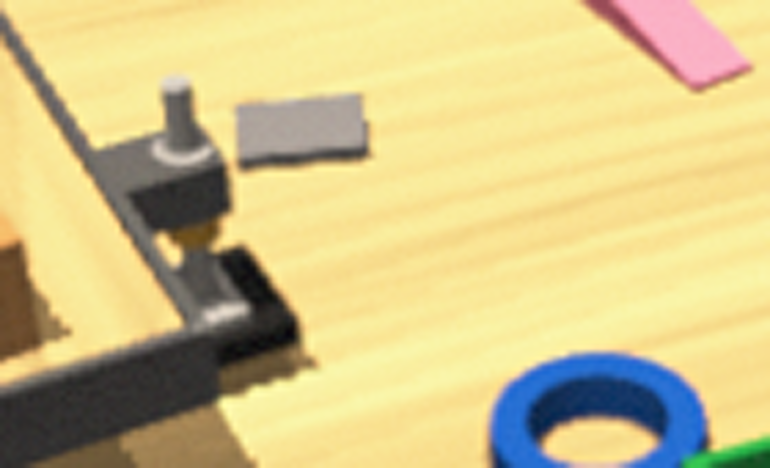

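```bash
python3 - <<'E'
from h import *
f=lambda P:np.round(P,4)
print("cam",f(ray("top",300,200)[0]))
tl=onz("top",223.6,204.6,.004);tr=onz("top",237,212,.004);bl=onz("top",180.4,276,.034);br=onz("top",194,283,.034)
for p in(tl,tr,bl,br):print(f(p))
tip=(tl+tr)/2;heel=(bl+br)/2;print("tip",f(tip),"heel",f(heel),np.linalg.norm((tip-heel)[:2]),np.linalg.norm(tl-tr),np.linalg.norm(bl-br))
d=tip-heel;print("yaw",np.arctan2(d[1],d[0]))
# scene check tip corners
for u,v in((150,415),(253,425)):print("scene tip",f(onz("scene",360+u/8,190+v/8,.002)))
a=onz("top",419.4,190.3,.014);b=onz("top",421.4,216.9,.014);print("foot edge",f(a),f(b),np.linalg.norm(a-b),f((a+b)/2))
e=b-a;print("foot ang",np.arctan2(-e[0],e[1])) 
# shelf near edge top z=.125
p=onz("top",370+300/3.5,110+55/3.5,.125);q=onz("top",370+362/3.5,110+541/3.5,.125);print("shelf near edge",f(p),f(q),np.linalg.norm(p-q),f((p+q)/2))
print("tape",f(onz("top",379,146,.024)),"spacer",f(onz("top",397,265,.01)))
E
```

```text
cam [0.3846 0.127  1.3403]
[0.5331 0.304  0.004 ]
[0.5169 0.2741 0.004 ]
[0.3748 0.3905 0.034 ]
[0.3601 0.3609 0.034 ]
tip [0.525  0.2891 0.004 ] heel [0.3674 0.3757 0.034 ] 0.17983830748691945 0.03399994819007869 0.033033338072146756
yaw -0.5024525979341234
scene tip [0.5212 0.2752 0.002 ]
scene tip [0.5397 0.303  0.002 ]
foot edge [ 0.5686 -0.1289  0.014 ] [ 0.5095 -0.1332  0.014 ] 0.05926111847290748 [ 0.5391 -0.1311  0.014 ]
foot ang 1.6434623420781993
shelf near edge [ 0.688  -0.1835  0.125 ] [ 0.4034 -0.2178  0.125 ] 0.2866888754574821 [ 0.5457 -0.2007  0.125 ]
tape [ 0.6644 -0.0377  0.024 ] spacer [ 0.403  -0.0797  0.01  ]
```

```bash
cat >> h.py <<'E'
from scipy.spatial.transform import Rotation as Ro
heel=np.array([.3674,.3757]);wy=-.5025
O=np.array([.538,-.1312]);ry=-1.453
def tool():
    o=ctrl.get_obs();return np.array(o['ee_pos']),Ro.from_euler('xyz',o['eef_rot']).as_matrix(),o
def plan(P,wyaw):
    """tool shift (cm) & turn (deg) to put TCP at P with jaws across a wedge at yaw wyaw"""
    p,R,o=tool(); 
    y=R[:,1]; cur=np.arctan2(y[1],y[0]); 
    out=[]
    for k in(0,1):
        t=wyaw+np.pi/2+k*np.pi; dw=(t-cur+np.pi)%(2*np.pi)-np.pi
        out.append(round(np.degrees(-dw),1)) # tool x is down
    print("shift cm x y z (before turning)",np.round(R.T@(np.array(P)-p)*100,2),"turn deg options",out,"q",np.round(o['qpos'],2),"x axis",np.round(R[:,0],3),"y",np.round(y,3))
E
python3 - <<'E'
from h import *
g=heel+.025*np.array([np.cos(wy),np.sin(wy)]);print(g)
plan([*g,.08],wy)
print("jar",onz("top",144,286,.09),"driver handle ends",onz("top",137,260,.015),onz("top",160,230,.015))
E
```

```text
[0.38930953 0.36365955]
shift cm x y z (before turning) [12.5  -7.72 24.63] turn deg options [np.float64(9.4), np.float64(-170.6)] q [ 1.17  0.3   1.52 -0.    1.32 -0.07] x axis [-0.    -0.001 -1.   ] y [ 0.332  0.943 -0.001]
jar [0.35378948 0.45412032 0.09      ] driver handle ends [0.40849299 0.4903915  0.015     ] [0.47471117 0.44120892 0.015     ]
```

Request:
play_rows --increments '[[[115, 0, -0.77, 2.46, 0], [115, 0, -0.77, 2.46, 0], [115, 0, -0.77, 2.46, 0], [115, 0, -0.77, 2.46, 0], [115, 0, -0.77, 2.46, 0], [115, 0, -0.77, 2.46, 0], [115, 0, -0.77, 2.46, 0], [115, 0, -0.77, 2.46, 0], [115, 0, -0.77, 2.46, 0], [115, 0, -0.77, 2.46, 0], [115, 0, 0, 0, 4.7], [115, 0, 0, 0, 4.7]]]' --newtons 40

```text
time_s: 1.1
ee_pos: [0.3901, 0.3633, 0.205]
eef_rot: [-1.874, 1.57, -2.383]
force: [-0.6, -0.0, -0.3]
grip_width: 0.0515
```

```bash
python3 - <<'E'
from h import *
g=heel+.025*np.array([np.cos(wy),np.sin(wy)])
plan([*g,.005],wy); cv2.imwrite("pics/t1.png",ctrl.camera("top")[:,:,::-1]); print(tool()[2]['grip_width'])
E
```

```text
shift cm x y z (before turning) [20.    0.   -0.08] turn deg options [np.float64(-0.3), np.float64(179.7)] q [ 0.68  0.26  1.57 -0.    1.31 -0.38] x axis [-0.001 -0.001 -1.   ] y [ 0.487  0.874 -0.001]
0.051346605979528934
```

View pics/t1.png

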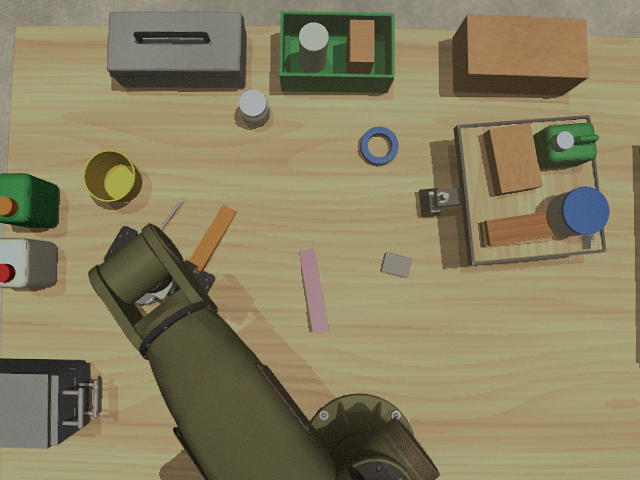

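Request:
play_rows --increments '[[[115, 2.5, 0, 0, 0], [115, 2.5, 0, 0, 0], [115, 2.5, 0, 0, 0], [115, 2.5, 0, 0, 0], [115, 2.5, 0, 0, 0], [115, 2.5, 0, 0, 0], [115, 1.5, 0, 0, 0], [115, 1.5, 0, 0, 0], [115, 1.0, 0, 0, 0], [115, 1.0, 0, 0, 0], [115, 0, 0, 0, 0]]]'

```text
time_s: 2.07
ee_pos: [0.3885, 0.3639, 0.0038]
eef_rot: [-1.946, 1.568, -2.448]
force: [-0.9, -0.5, -0.6]
grip_width: 0.0514
```

```bash
python3 - <<'E'
from h import *
g=heel+.025*np.array([np.cos(wy),np.sin(wy)])
plan([*g,.005],wy); cv2.imwrite("pics/s2.png",cv2.resize(ctrl.camera("scene")[130:280,300:500,::-1],None,fx=4,fy=4)); print(tool()[2]['grip_width'])
E
```

```text
shift cm x y z (before turning) [-0.12  0.02  0.08] turn deg options [np.float64(0.0), np.float64(-180.0)] q [ 0.68  0.52  1.74 -0.    0.89 -0.39] x axis [-0.002 -0.002 -1.   ] y [ 0.481  0.877 -0.002]
0.05141489748950035
```

View pics/s2.png

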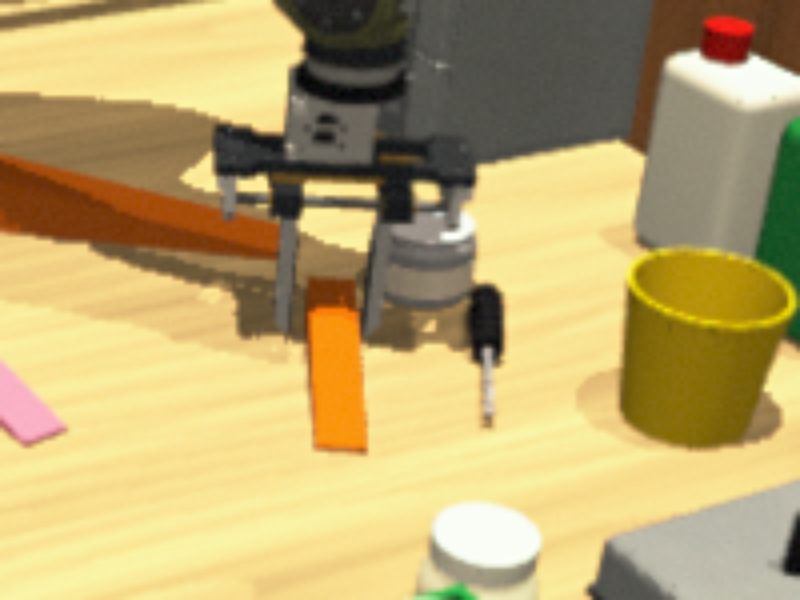

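The fingers straddle the wedge's thick end at crop position (330,300), clear of the jar and the driver. Next I close on it and lift.

Request:
play_rows --increments '[[[255, 0, 0, 0, 0], [255, 0, 0, 0, 0], [255, 0, 0, 0, 0], [255, 0, 0, 0, 0], [255, 0, 0, 0, 0], [255, 0, 0, 0, 0]]]' --newtons 40

```text
time_s: 2.62
ee_pos: [0.3896, 0.3647, 0.0062]
eef_rot: [1.211, 1.57, 0.708]
force: [-1.1, -1.0, 5.9]
grip_width: 0.0337
```

Request:
play_rows --increments '[[[255, -1, 0, 0, 0], [255, -1, 0, 0, 0], [255, -2, 0, 0, 0], [255, -2, 0, 0, 0], [255, 0, 0, 0, 0]]]'

```text
time_s: 3.03
ee_pos: [0.3907, 0.3655, 0.0699]
eef_rot: [1.194, 1.565, 0.691]
force: [0.3, -1.0, 0.8]
grip_width: 0.0331
```

```bash
python3 - <<'E'
from h import *
u=np.array([np.cos(ry),np.sin(ry)])
plan([*(O+(-.03-.155)*u),.06],ry); cv2.imwrite("pics/s3.png",cv2.resize(ctrl.camera("scene")[130:280,300:500,::-1],None,fx=4,fy=4)); print(tool()[2]['grip_width'],tool()[0])
E
```

```text
shift cm x y z (before turning) [  0.93 -21.38  26.09] turn deg options [np.float64(54.4), np.float64(-125.6)] q [ 0.68  0.42  1.7   0.    1.02 -0.38] x axis [ 0.005  0.004 -1.   ] y [0.482 0.876 0.006]
0.033986457098988704 [0.39007584 0.36504909 0.06786124]
```

View pics/s3.png

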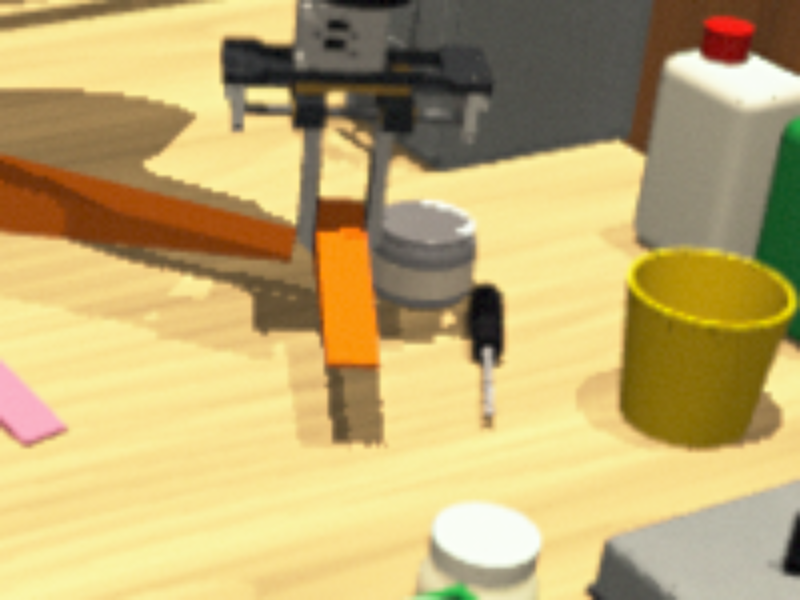

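Request:
play_rows --increments '[[[255, 0, -1.78, 2.17, 0], [255, 0, -1.78, 2.17, 0], [255, 0, -1.78, 2.17, 0], [255, 0, -1.78, 2.17, 0], [255, 0, -1.78, 2.17, 0], [255, 0, -1.78, 2.17, 0], [255, 0, -1.78, 2.17, 0], [255, 0, -1.78, 2.17, 0], [255, 0, -1.78, 2.17, 0], [255, 0, -1.78, 2.17, 0], [255, 0, -1.78, 2.17, 0], [255, 0, -1.78, 2.17, 0]]]'

```text
time_s: 4.08
ee_pos: [0.5143, 0.0503, 0.0649]
eef_rot: [-2.61, 1.57, -3.113]
force: [0.0, 0.7, -0.5]
grip_width: 0.0335
```

Request:
play_rows --increments '[[[255, 0, 0, 0, 6.8], [255, 0, 0, 0, 6.8], [255, 0, 0, 0, 6.8], [255, 0, 0, 0, 6.8], [255, 0, 0, 0, 6.8], [255, 0, 0, 0, 6.8], [255, 0, 0, 0, 6.8], [255, 0, 0, 0, 6.8], [255, 0, 0, 0, 0], [255, 0, 0, 0, 0]]]'

```text
time_s: 4.92
ee_pos: [0.5141, 0.0517, 0.065]
eef_rot: [-1.597, 1.57, -3.046]
force: [0.3, 1.2, -0.4]
grip_width: 0.0336
```

```bash
python3 - <<'E'
from h import *
u=np.array([np.cos(ry),np.sin(ry)])
plan([*(O+(-.03-.155)*u),.0062],ry)
t=ctrl.camera("top")[:,:,::-1];s=ctrl.camera("scene")[:,:,::-1]
cv2.imwrite("pics/t4.png",cv2.resize(t[100:300,270:510],None,fx=3.3,fy=3,interpolation=cv2.INTER_CUBIC))
cv2.imwrite("pics/s4.png",cv2.resize(s[150:350,150:410],None,fx=3,fy=3,interpolation=cv2.INTER_CUBIC)); print(tool()[2]['grip_width'],tool()[2]['force'])
E
```

```text
shift cm x y z (before turning) [ 5.88  0.23 -0.06] turn deg options [np.float64(0.3), np.float64(-179.7)] q [ 0.03  0.39  1.75 -0.    1.   -0.09] x axis [-0.001 -0.    -1.   ] y [ 0.993  0.122 -0.001]
0.03357879197816721 [-0.05578126 -0.29039736 -1.07820216]
```

View pics/t4.png

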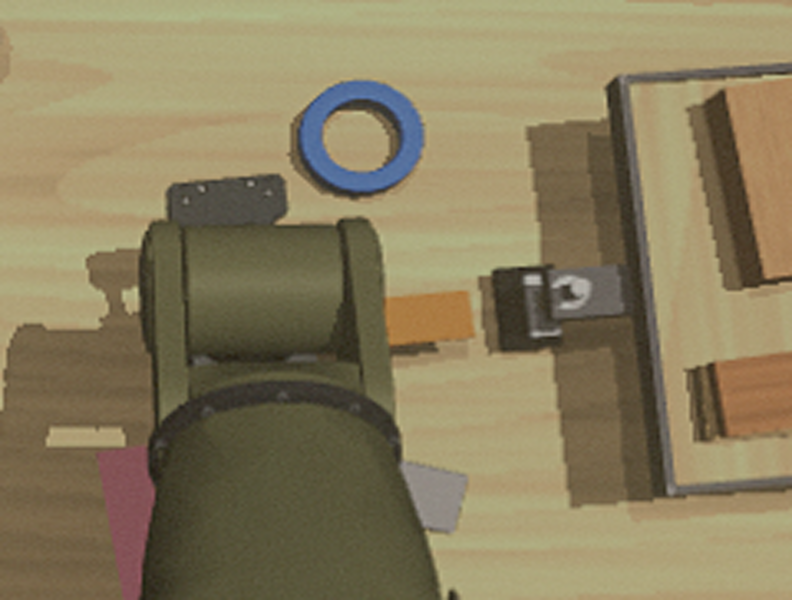

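View pics/s4.png

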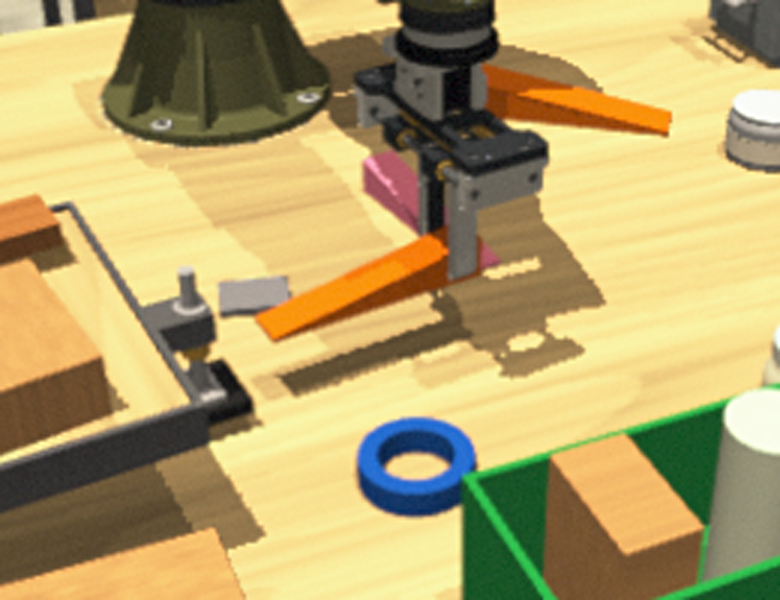

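The wedge is held level in front of the foot. Its tip corners are at about (413,197) and (414,212) in the full top view, lined up with the foot's middle. Next I lower it.

Request:
play_rows --increments '[[[255, 1.0, 0.23, 0, 0], [255, 1.5, 0, 0, 0], [255, 1.5, 0, 0, 0], [255, 1.0, 0, 0, 0], [255, 0.5, 0, 0, 0], [255, 0.2, 0, 0, 0], [255, 0, 0, 0, 0], [255, 0, 0, 0, 0]]]'

```text
time_s: 5.68
ee_pos: [0.5171, 0.052, 0.0089]
eef_rot: [1.443, 1.57, -0.009]
force: [-0.1, -0.4, 0.3]
grip_width: 0.0339
```

```bash
python3 - <<'E'
from h import *
for p in((412.7,196.7),(413.6,212.3)):print("tip before",np.round(onz("top",*p,.064),4))
u=np.array([np.cos(ry),np.sin(ry)])
plan([*(O+(-.03-.155)*u),.0062],ry)
t=ctrl.camera("top")[:,:,::-1];s=ctrl.camera("scene")[:,:,::-1]
cv2.imwrite("pics/t5.png",cv2.resize(t[170:240,360:460],None,fx=8,fy=8,interpolation=cv2.INTER_CUBIC))
cv2.imwrite("pics/s5.png",cv2.resize(s[200:290,200:330],None,fx=6,fy=6,interpolation=cv2.INTER_CUBIC)); print(tool()[0],tool()[2]['grip_width'],tool()[2]['force'])
E
```

```text
tip before [ 0.5478 -0.1048  0.064 ]
tip before [ 0.5144 -0.1067  0.064 ]
shift cm x y z (before turning) [ 0.27 -0.07 -0.06] turn deg options [np.float64(0.1), np.float64(-179.9)] q [ 0.03  0.49  1.77 -0.    0.88 -0.09] x axis [ 0.001 -0.    -1.   ] y [0.993 0.119 0.001]
[0.5171039  0.05198212 0.00906835] 0.03394686601772452 [-0.13517587  0.77124501 -1.29029404]
```

View pics/t5.png

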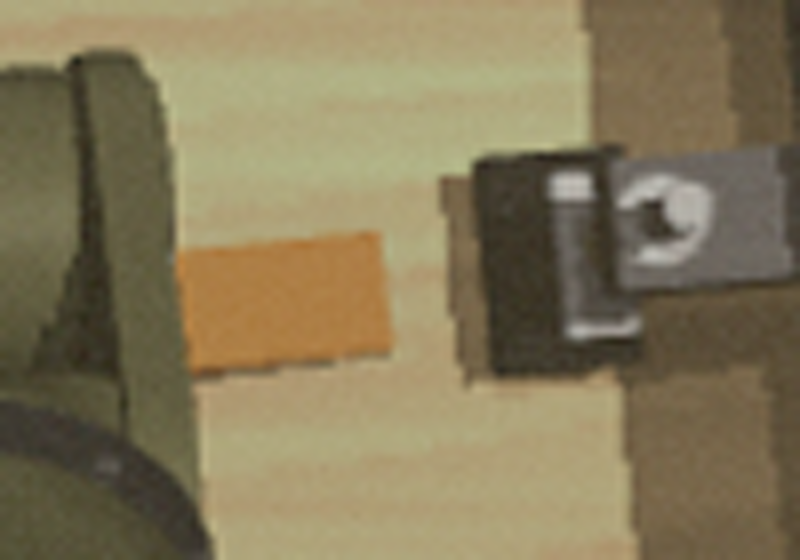

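View pics/s5.png

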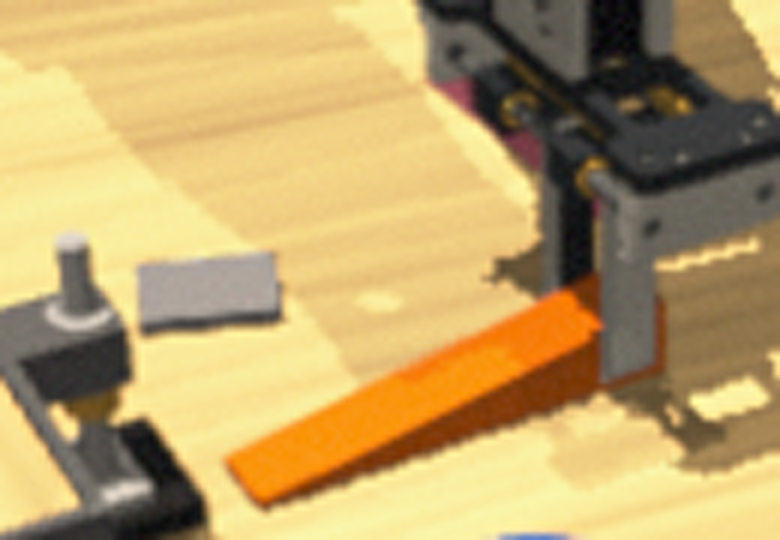

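```bash
python3 - <<'E'
from h import *
u=np.array([np.cos(ry),np.sin(ry)]);v=np.array([-u[1],u[0]])
a=onz("top",407.5,199,.007);b=onz("top",409,214.3,.007);t=(a+b)[:2]/2
print(a,b,"tip in riser",(t-O)@u,(t-O)@v)
for z in(.01,.02,.03):
  f=(onz("top",419.5,190,z)+onz("top",421.25,216.75,z))[:2]/2;print(z,f,(f-O)@u,(f-O)@v)
c=onz("scene",200+230/6,200+460/6,.007);d=onz("scene",200+265/6,200+507/6,.004);print("scene tip",c,d)
for z in(.125,):
  for p in((457,125),(604,118),(606,250),(470,264)):print(onz("top",*p,z))
E
```

```text
[ 0.54974568 -0.10351647  0.007     ] [ 0.51563868 -0.10682891  0.007     ] tip in riser -0.026470738017871434 -0.002212200220967137
0.01 [ 0.54002922 -0.13177697] 0.0008114520220744399 0.0019473462302643618
0.02 [ 0.53886073 -0.12983167] -0.0012576943880681685 0.0010155794003138927
0.03 [ 0.53769225 -0.12788636] -0.003326840798210832 8.381257036343011e-05
scene tip [ 0.52552035 -0.10543932  0.007     ] [ 0.55505814 -0.10100301  0.004     ]
[ 0.68957443 -0.18616841  0.125     ]
[ 0.71278383 -0.50168019  0.125     ]
[ 0.43523185 -0.49862129  0.125     ]
[ 0.40450881 -0.21078334  0.125     ]
```

Request:
play_rows --increments '[[[255, 0.1, 0.1, 0, 0], [255, 0.1, 0.1, 0, 0], [255, 0.05, 0.1, 0, 0], [255, 0, 0, 0, 0], [255, 0, 0, 0, 0]]]'

```text
time_s: 6.2
ee_pos: [0.5199, 0.0523, 0.0062]
eef_rot: [1.39, 1.57, -0.062]
force: [-1.3, -0.7, 3.9]
grip_width: 0.0334
```

Request:
play_rows --increments '[[[255, 0, 0, 0.5, 0], [255, 0, 0, 0.5, 0], [255, 0, 0, 0.5, 0], [255, 0, 0, 0.5, 0], [255, 0, 0, 0.5, 0], [255, 0, 0, 0.5, 0], [255, 0, 0, 0.5, 0], [255, 0, 0, 0, 0], [255, 0, 0, 0, 0]]]'

```text
time_s: 6.95
ee_pos: [0.5242, 0.0165, 0.0062]
eef_rot: [0.821, 1.57, -0.632]
force: [-0.5, -1.9, 4.9]
grip_width: 0.0336
```

Request:
play_rows --increments '[[[130, 0, 0, 0, 0], [130, 0, 0, 0, 0], [130, 0, 0, 0, 0], [130, 0, 0, 0, 0]]]'

```text
time_s: 7.28
ee_pos: [0.5236, 0.0175, 0.0057]
eef_rot: [-1.672, 1.57, -3.124]
force: [0.2, -1.3, 0.6]
grip_width: 0.046
```

```bash
python3 - <<'E'
from h import *
t=ctrl.camera("top")[:,:,::-1];s=ctrl.camera("scene")[:,:,::-1]
cv2.imwrite("pics/t6.png",cv2.resize(t[170:240,360:460],None,fx=8,fy=8,interpolation=cv2.INTER_CUBIC))
cv2.imwrite("pics/s6.png",cv2.resize(s[200:290,200:330],None,fx=6,fy=6,interpolation=cv2.INTER_CUBIC)); print(tool()[0],tool()[2]['grip_width'],tool()[2]['force'],tool()[2]['time_s'])
E
```

```text
[0.52372709 0.0175837  0.00580614] 0.04604287998046557 [-0.09092084  0.38751861  1.11800051] 7.3833
```

View pics/t6.png

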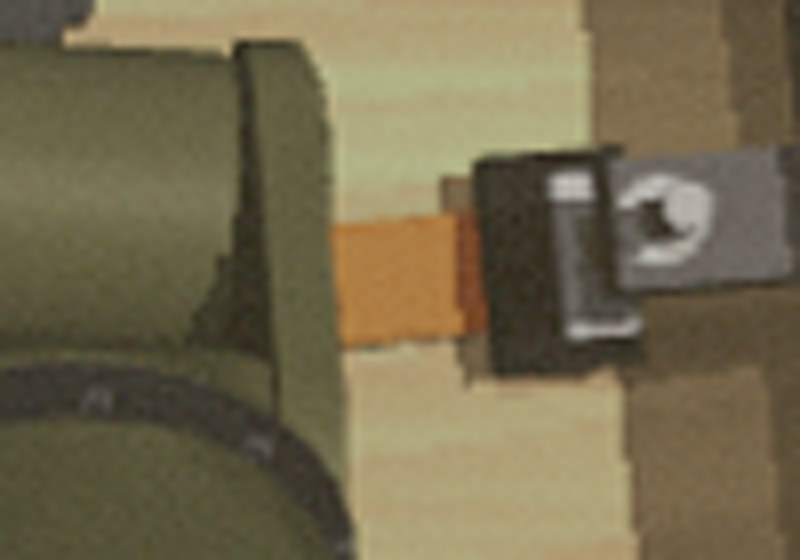

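View pics/s6.png

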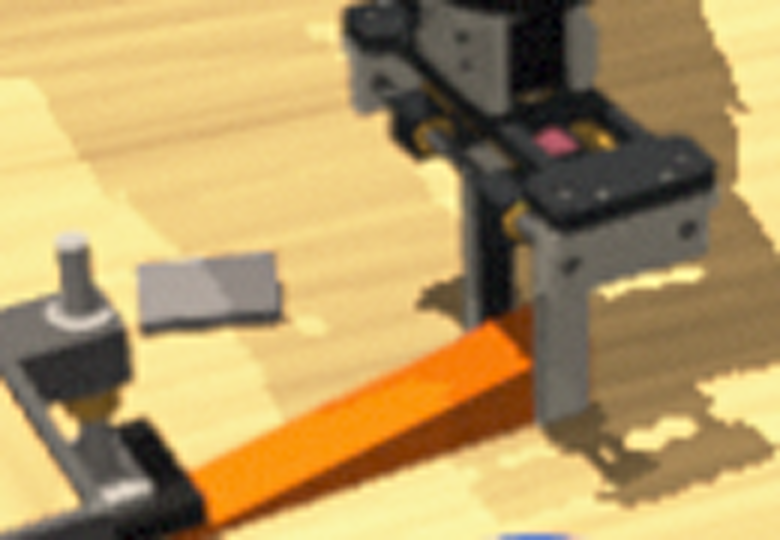

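```bash
python3 - <<'E'
from h import *
for dy in(325,330,345,350):print(dy,two((419.5,190),(180+298/5.5,225+dy/5.5)))
# far end corner (-y) top
print(two((421.3,216.8),(180+245/5.5,225+246/5.5)))
E
```

```text
325 (array([ 0.56814352, -0.1272014 ,  0.02274928]), np.float64(0.0004915743473960487))
330 (array([ 0.56847115, -0.12755584,  0.02055631]), np.float64(0.0006353196826746388))
345 (array([ 0.56945745, -0.12862329,  0.01395466]), np.float64(0.0010671822515816952))
350 (array([ 0.56978735, -0.12898049,  0.01174648]), np.float64(0.001211347217845614))
(array([ 0.50873148, -0.13163748,  0.02311177]), np.float64(0.0009140754429141697))
```

Request:
play_rows --increments '[[[255, 0, 0, 0, 0], [255, 0, 0, 0, 0], [255, 0, 0, 0, 0], [255, 0, 0, 0, 0], [255, 0, 0, 0, 0]]]' --newtons 40

```text
time_s: 7.8
ee_pos: [0.5238, 0.0176, 0.0059]
eef_rot: [-1.573, 1.571, -3.025]
force: [0.1, -0.4, -0.7]
grip_width: 0.0337
```

Request:
play_rows --increments '[[[255, 0, 0, 0.2, 0], [255, 0, 0, 0.2, 0], [255, 0, 0, 0.2, 0], [255, 0, 0, 0.2, 0], [255, 0, 0, 0, 0], [255, 0, 0, 0, 0]]]'

```text
time_s: 8.3
ee_pos: [0.5248, 0.0094, 0.0059]
eef_rot: [-1.137, 1.571, -2.59]
force: [-0.0, -0.6, 0.1]
grip_width: 0.0337
```

Request:
play_rows --increments '[[[255, 0, 0, 0.1, 0], [255, 0, 0, 0.1, 0], [255, 0, 0, 0.1, 0], [255, 0, 0, 0, 0], [255, 0, 0, 0, 0]]]'

```text
time_s: 8.72
ee_pos: [0.5251, 0.0066, 0.0059]
eef_rot: [-1.404, 1.571, -2.856]
force: [-0.3, -0.4, -0.3]
grip_width: 0.034
```

Request:
play_rows --increments '[[[255, 0, 0, 0.1, 0], [255, 0, 0, 0.1, 0], [255, 0, 0, 0.1, 0], [255, 0, 0, 0, 0], [255, 0, 0, 0, 0]]]'

```text
time_s: 9.13
ee_pos: [0.5255, 0.0036, 0.006]
eef_rot: [0.293, 1.571, -1.16]
force: [-0.2, -0.4, -0.6]
grip_width: 0.0336
```

Request:
play_rows --increments '[[[255, 0, 0, 0.1, 0], [255, 0, 0, 0.1, 0], [255, 0, 0, 0.1, 0], [255, 0, 0, 0, 0], [255, 0, 0, 0, 0]]]'

```text
time_s: 9.55
ee_pos: [0.5258, 0.0006, 0.0059]
eef_rot: [-1.401, 1.571, -2.853]
force: [0.4, -0.2, -0.7]
grip_width: 0.0337
```

Request:
play_rows --increments '[[[255, 0, 0, 0.1, 0], [255, 0, 0, 0.1, 0], [255, 0, 0, 0, 0], [255, 0, 0, 0, 0]]]'

```text
time_s: 9.88
ee_pos: [0.5261, -0.0014, 0.0059]
eef_rot: [-0.113, 1.571, -1.565]
force: [0.1, 0.2, -1.0]
grip_width: 0.0337
```

Request:
play_rows --increments '[[[255, 0, 0, 0.1, 0], [255, 0, 0, 0.1, 0], [255, 0, 0, 0, 0], [255, 0, 0, 0, 0]]]'

```text
time_s: 10.22
ee_pos: [0.5263, -0.0034, 0.0059]
eef_rot: [-1.657, 1.571, -3.11]
force: [-0.7, -0.3, 0.5]
grip_width: 0.0335
```

Request:
play_rows --increments '[[[255, 0, 0, 0.1, 0], [255, 0, 0, 0.1, 0], [255, 0, 0, 0.1, 0], [255, 0, 0, 0, 0], [255, 0, 0, 0, 0]]]'

```text
time_s: 10.63
ee_pos: [0.5267, -0.0063, 0.0059]
eef_rot: [-1.774, 1.571, 3.057]
force: [0.1, 0.3, -0.5]
grip_width: 0.0336
```

Request:
play_rows --increments '[[[255, 0, 0, 0.1, 0], [255, 0, 0, 0.1, 0], [255, 0, 0, 0.1, 0], [255, 0, 0, 0, 0], [255, 0, 0, 0, 0]]]'

```text
time_s: 11.05
ee_pos: [0.527, -0.0093, 0.0059]
eef_rot: [-0.957, 1.571, -2.41]
force: [-0.5, 0.6, -0.3]
grip_width: 0.0338
```

Request:
play_rows --increments '[[[255, 0, 0, 0.1, 0], [255, 0, 0, 0.1, 0], [255, 0, 0, 0.1, 0], [255, 0, 0, 0, 0], [255, 0, 0, 0, 0]]]'

```text
time_s: 11.47
ee_pos: [0.5274, -0.0123, 0.0059]
eef_rot: [-1.078, 1.571, -2.53]
force: [0.0, 0.3, -0.3]
grip_width: 0.0334
```

Request:
play_rows --increments '[[[255, 0, 0, 0.1, 0], [255, 0, 0, 0.1, 0], [255, 0, 0, 0.1, 0], [255, 0, 0, 0, 0], [255, 0, 0, 0, 0]]]'

```text
time_s: 11.88
ee_pos: [0.5278, -0.0153, 0.0059]
eef_rot: [-0.362, 1.571, -1.815]
force: [-1.0, -0.4, 0.1]
grip_width: 0.0343
```

Request:
play_rows --increments '[[[255, 0, 0, 0.1, 0], [255, 0, 0, 0.1, 0], [255, 0, 0, 0.1, 0], [255, 0, 0, 0, 0], [255, 0, 0, 0, 0]]]'

```text
time_s: 12.3
ee_pos: [0.5281, -0.0183, 0.0059]
eef_rot: [-1.508, 1.571, -2.961]
force: [-0.3, -0.9, -0.2]
grip_width: 0.0338
```

Request:
play_rows --increments '[[[255, 0, 0, 0.1, 0], [255, 0, 0, 0.1, 0], [255, 0, 0, 0.1, 0], [255, 0, 0, 0, 0], [255, 0, 0, 0, 0]]]'

```text
time_s: 12.72
ee_pos: [0.5284, -0.0212, 0.0059]
eef_rot: [-1.528, 1.571, -2.98]
force: [-1.0, -0.2, -0.3]
grip_width: 0.0336
```

Request:
play_rows --increments '[[[255, 0, 0, 0.1, 0], [255, 0, 0, 0.1, 0], [255, 0, 0, 0.1, 0], [255, 0, 0, 0, 0], [255, 0, 0, 0, 0]]]'

```text
time_s: 13.13
ee_pos: [0.5288, -0.0242, 0.006]
eef_rot: [1.163, 1.571, -0.289]
force: [0.2, -0.1, -0.5]
grip_width: 0.0336
```

```bash
python3 - <<'E'
from h import *
s=ctrl.camera("scene")[:,:,::-1]
cv2.imwrite("pics/s7.png",cv2.resize(s[200:300,190:320],None,fx=6,fy=6,interpolation=cv2.INTER_CUBIC)); print(tool()[2]['force'])
E
```

```text
[-0.17912381  0.37084934 -0.22865158]
```

View pics/s7.png

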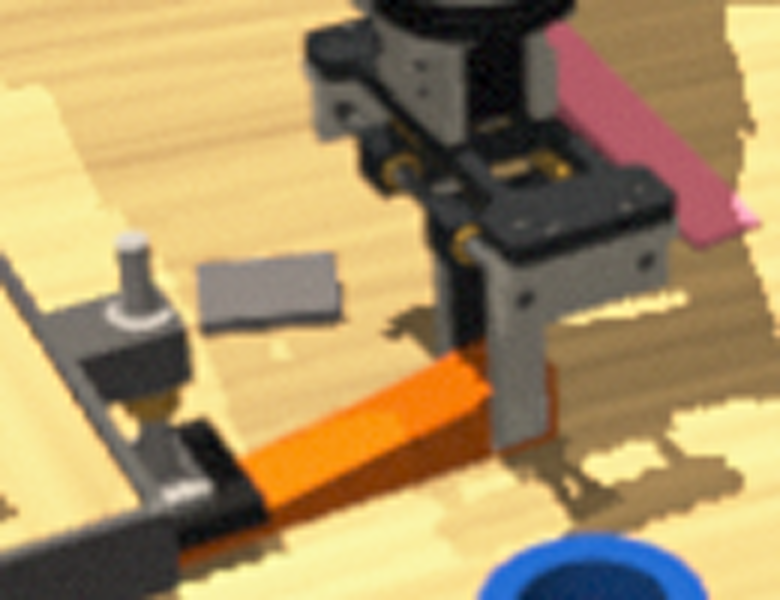

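The wedge is flat and square and is sliding under the foot at crop position (250,500). No load yet, so I keep going in small steps.

Request:
play_rows --increments '[[[255, 0, 0, 0.1, 0], [255, 0, 0, 0.1, 0], [255, 0, 0, 0.1, 0], [255, 0, 0, 0, 0], [255, 0, 0, 0, 0]]]'

```text
time_s: 13.6
ee_pos: [0.5292, -0.0272, 0.0059]
eef_rot: [-0.594, 1.571, -2.046]
force: [-0.0, -0.4, -1.0]
grip_width: 0.0335
```

Request:
play_rows --increments '[[[255, 0, 0, 0.1, 0], [255, 0, 0, 0.1, 0], [255, 0, 0, 0.1, 0], [255, 0, 0, 0, 0], [255, 0, 0, 0, 0]]]'

```text
time_s: 14.02
ee_pos: [0.5295, -0.0302, 0.006]
eef_rot: [0.618, 1.571, -0.834]
force: [-1.0, -0.4, -1.0]
grip_width: 0.0338
```

Request:
play_rows --increments '[[[255, 0, 0, 0.1, 0], [255, 0, 0, 0.1, 0], [255, 0, 0, 0.1, 0], [255, 0, 0, 0, 0], [255, 0, 0, 0, 0]]]'

```text
time_s: 14.43
ee_pos: [0.5299, -0.0332, 0.0059]
eef_rot: [0.301, 1.571, -1.152]
force: [0.2, -0.9, -0.4]
grip_width: 0.0339
```

Request:
play_rows --increments '[[[255, 0, 0, 0.1, 0], [255, 0, 0, 0.1, 0], [255, 0, 0, 0.1, 0], [255, 0, 0, 0, 0], [255, 0, 0, 0, 0]]]'

```text
time_s: 14.85
ee_pos: [0.5302, -0.0361, 0.006]
eef_rot: [0.542, 1.571, -0.91]
force: [-0.6, -0.8, -0.4]
grip_width: 0.0338
```

Request:
play_rows --increments '[[[255, 0, 0, 0.1, 0], [255, 0, 0, 0.1, 0], [255, 0, 0, 0.1, 0], [255, 0, 0, 0, 0], [255, 0, 0, 0, 0]]]'

```text
time_s: 15.27
ee_pos: [0.5306, -0.0391, 0.0059]
eef_rot: [-0.598, 1.571, -2.05]
force: [0.3, -0.2, -0.7]
grip_width: 0.0335
```

Request:
play_rows --increments '[[[255, 0, 0, 0.1, 0], [255, 0, 0, 0.1, 0], [255, 0, 0, 0.1, 0], [255, 0, 0, 0, 0], [255, 0, 0, 0, 0]]]'

```text
time_s: 15.68
ee_pos: [0.5309, -0.0421, 0.0059]
eef_rot: [0.304, 1.571, -1.149]
force: [-0.3, 0.0, 0.3]
grip_width: 0.0339
```

Request:
play_rows --increments '[[[255, 0, 0, 0.1, 0], [255, 0, 0, 0.1, 0], [255, 0, 0, 0, 0], [255, 0, 0, 0, 0]]]'

```text
time_s: 16.02
ee_pos: [0.5312, -0.0441, 0.0059]
eef_rot: [0.039, 1.571, -1.413]
force: [-0.4, -0.5, -1.1]
grip_width: 0.0337
```

```bash
python3 - <<'E'
from h import *
s=ctrl.camera("scene")[:,:,::-1]
cv2.imwrite("pics/s8.png",cv2.resize(s[220:300,190:300],None,fx=7,fy=7,interpolation=cv2.INTER_CUBIC)); print(tool()[2]['force'])
E
```

```text
[-0.06434091 -0.75848169 -0.76237471]
```

View pics/s8.png

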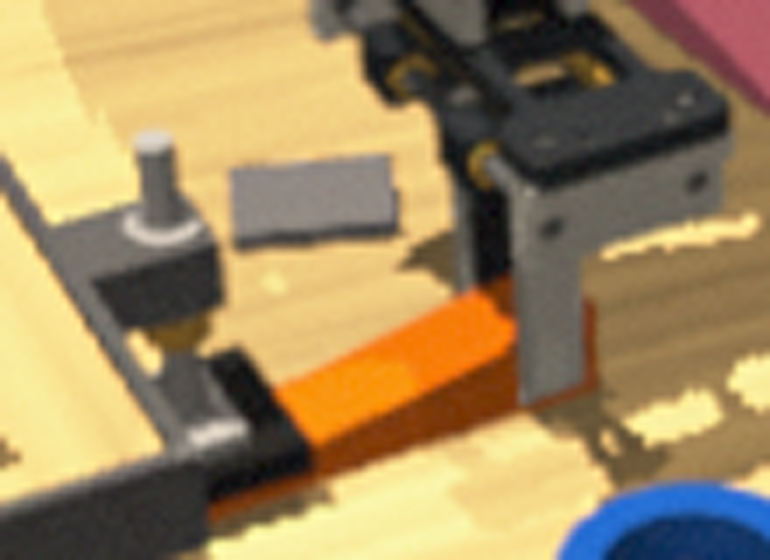

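The wedge is still held firmly. Its top is close to the underside of the foot at (300,430), with still no reaction. I carry on in 2–3 mm steps.

Request:
play_rows --increments '[[[255, 0, 0, 0.1, 0], [255, 0, 0, 0.1, 0], [255, 0, 0, 0.05, 0], [255, 0, 0, 0, 0], [255, 0, 0, 0, 0]]]'

```text
time_s: 16.48
ee_pos: [0.5315, -0.0465, 0.0059]
eef_rot: [-0.654, 1.571, -2.106]
force: [0.2, -0.9, -1.6]
grip_width: 0.0339
```

Request:
play_rows --increments '[[[255, 0, 0, 0.1, 0], [255, 0, 0, 0.1, 0], [255, 0, 0, 0.05, 0], [255, 0, 0, 0, 0], [255, 0, 0, 0, 0]]]'

```text
time_s: 16.9
ee_pos: [0.5317, -0.0489, 0.0059]
eef_rot: [-2.382, 1.571, 2.448]
force: [-0.8, 2.2, -1.3]
grip_width: 0.0339
```

Request:
play_rows --increments '[[[255, 0, 0, 0.1, 0], [255, 0, 0, 0, 0], [255, 0, 0, 0, 0], [255, 0, 0, 0, 0]]]'

```text
time_s: 17.23
ee_pos: [0.5318, -0.0498, 0.0059]
eef_rot: [-2.554, 1.571, 2.277]
force: [-0.5, 5.1, -0.4]
grip_width: 0.0333
```

Request:
play_rows --increments '[[[255, 0, 0, 0.1, 0], [255, 0, 0, 0, 0], [255, 0, 0, 0, 0], [255, 0, 0, 0, 0]]]'

```text
time_s: 17.57
ee_pos: [0.5319, -0.0507, 0.0059]
eef_rot: [-2.688, 1.57, 2.142]
force: [-0.5, 6.8, 0.7]
grip_width: 0.0332
```

Request:
play_rows --increments '[[[255, 0, 0, 0.1, 0], [255, 0, 0, 0, 0], [255, 0, 0, 0, 0], [255, 0, 0, 0, 0]]]'

```text
time_s: 17.9
ee_pos: [0.532, -0.0515, 0.0059]
eef_rot: [-2.738, 1.57, 2.092]
force: [-0.6, 8.2, 0.7]
grip_width: 0.0337
```

Request:
play_rows --increments '[[[255, 0, 0, 0.1, 0], [255, 0, 0, 0, 0], [255, 0, 0, 0, 0], [255, 0, 0, 0, 0]]]'

```text
time_s: 18.23
ee_pos: [0.5321, -0.0523, 0.0059]
eef_rot: [-2.819, 1.57, 2.012]
force: [-0.3, 10.0, 1.4]
grip_width: 0.0335
```

Request:
play_rows --increments '[[[255, 0, 0, 0.12, 0], [255, 0, 0, 0, 0], [255, 0, 0, 0, 0], [255, 0, 0, 0, 0]]]'

```text
time_s: 18.57
ee_pos: [0.5322, -0.0532, 0.0059]
eef_rot: [-2.867, 1.569, 1.964]
force: [-0.8, 11.8, 1.2]
grip_width: 0.0343
```

```bash
python3 - <<'E'
from h import *
s=ctrl.camera("scene")[:,:,::-1]
f=tool()[2]['force'];ctrl.camera("top");print(f,tool()[2]['force'],tool()[0])
E
```

```text
[-1.38743908 11.70833084  1.71080302] [ 0.25633105 12.66051837  1.25509488] [ 0.53218848 -0.053159    0.00588863]
```

The push is about 12 N, so it is tight. I let go and go straight up.

Request:
play_rows --increments '[[[115, 0, 0, 0, 0], [115, 0, 0, 0, 0], [115, 0, 0, 0, 0], [115, 0, 0, 0, 0], [115, 0, 0, 0, 0]]]'

```text
time_s: 19.08
ee_pos: [0.5324, -0.0544, 0.006]
eef_rot: [0.648, 1.571, -0.805]
force: [-0.3, 0.3, 0.3]
grip_width: 0.0513
```

```bash
python3 - <<'E'
from h import *
t=ctrl.camera("top")[:,:,::-1];s=ctrl.camera("scene")[:,:,::-1]
cv2.imwrite("pics/t9.png",cv2.resize(t[100:300,330:510],None,fx=3,fy=3));cv2.imwrite("pics/s9.png",cv2.resize(s[220:300,190:300],None,fx=7,fy=7,interpolation=cv2.INTER_CUBIC)); print(tool()[2]['force'],tool()[0],tool()[2]['grip_width'])
E
```

```text
[-0.07627673  0.0231572   0.45829676] [ 0.53240641 -0.05429064  0.00596467] 0.051519872547250364
```

View pics/s9.png

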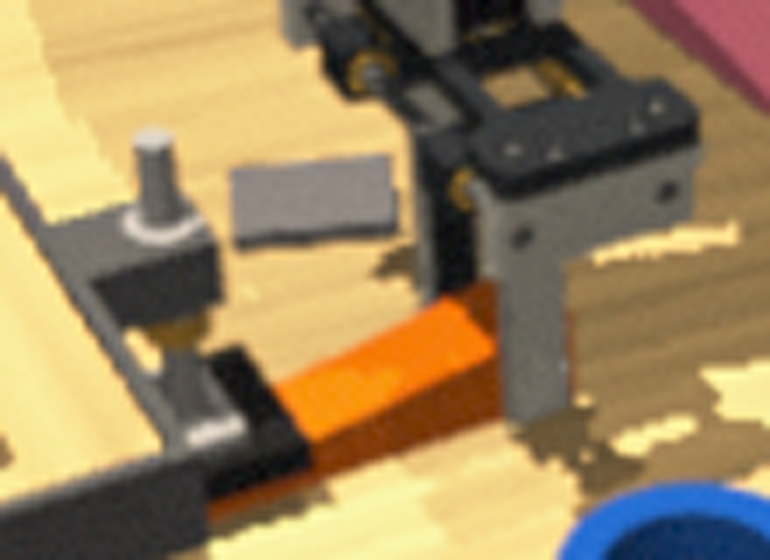

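The fingers are clear on both sides and the wedge stayed put under the foot at (300,440). Next I lift off and move back.

Request:
play_rows --increments '[[[115, -0.5, 0, 0, 0], [115, -1, 0, 0, 0], [115, -2, 0, 0, 0], [115, -2, 0, 0, 0], [115, -2, 0, 0, 0], [115, -2, 0, 0, 0], [115, 0, 0, -2.5, 0], [115, 0, 0, -2.5, 0], [115, 0, 0, -2.5, 0], [115, 0, 0, -2.5, 0], [115, 0, 0, -2.5, 0], [115, 0, 0, -2.5, 0]]]'

```text
time_s: 20.18
ee_pos: [0.5145, 0.096, 0.1021]
eef_rot: [1.521, 1.57, 0.068]
force: [1.6, 0.9, 0.5]
grip_width: 0.0517
```

Request:
play_rows --increments '[[[115, 0, 0, -2.5, 0], [115, 0, 0, -2.5, 0], [115, 0, 0, -2.5, 0], [115, 0, 0, 0, 0], [115, 0, 0, 0, 0], [115, 0, 0, 0, 0]]]'

```text
time_s: 20.68
ee_pos: [0.5059, 0.1688, 0.1015]
eef_rot: [1.356, 1.57, -0.096]
force: [-0.5, -0.2, -0.2]
grip_width: 0.0519
```

```bash
python3 - <<'E'
from h import *
t=ctrl.camera("top")[:,:,::-1];s=ctrl.camera("scene")[:,:,::-1]
cv2.imwrite("pics/t10.png",cv2.resize(t[170:240,360:460],None,fx=8,fy=8,interpolation=cv2.INTER_CUBIC));cv2.imwrite("pics/s10.png",s); print(tool()[2]['force'],tool()[0],tool()[2]['time_s'])
E
```

```text
[-0.37430584 -0.08652284  0.32837406] [0.50600117 0.16840912 0.10126586] 20.7833
```

View pics/t10.png

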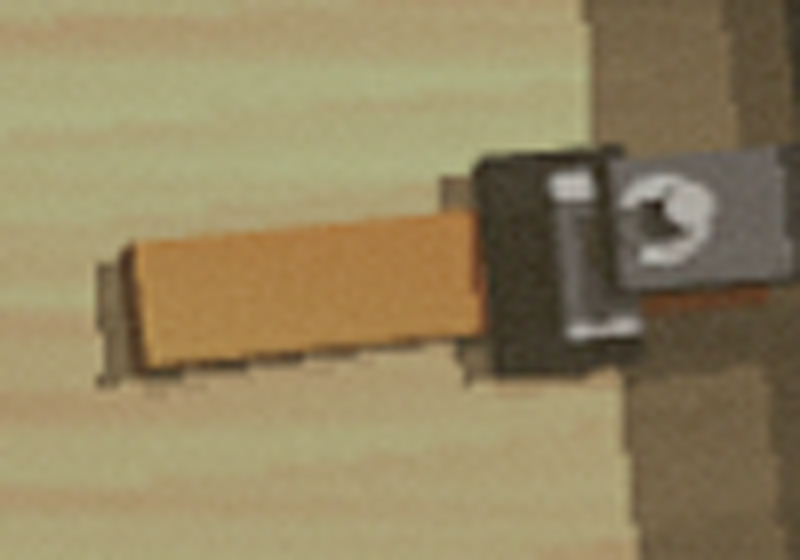

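View pics/s10.png

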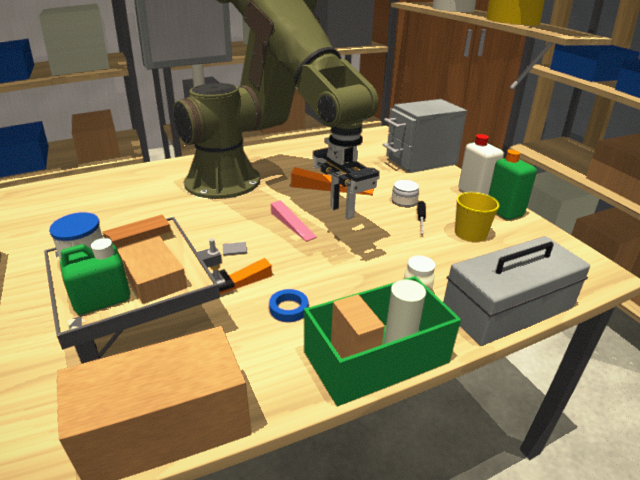

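```bash
python3 - <<'E'
from h import *
u=np.array([np.cos(ry),np.sin(ry)]);v=np.array([-u[1],u[0]])
P=lambda x,y,z:onz("top",360+x/8,170+y/8,z)[:2]
h=(P(135,243,.034)+P(147,368,.034))/2
m=(P(474,212,.018)+P(487,332,.018))/2
d=(m-h)/np.linalg.norm(m-h);t=h+.18*d
print("heel",(h-O)@u,(h-O)@v,"mid at foot",(m-O)@u,(m-O)@v,"tip",(t-O)@u,(t-O)@v,"ang",np.arctan2(d@v,d@u))
ctrl.hand_in()
E
```

```text
heel -0.09844998762908616 -0.0009052146013546803 mid at foot -0.00171108444220023 -0.00013096437446346438 tip 0.08154424760057762 0.000535370032899945 ang 0.008003333407854715
the job is handed in; nothing more can be done
```

The wedge is jammed under the middle of the foot, released, and the job is handed in at about 21 s of the 56 s limit. No verdict was reported.

- **What I did:** I gripped the small orange wedge near its thick end and laid it flat in front of the foot. I let go once so it could settle with its thin end under the foot, then gripped it again and fed it in by 1–3 mm at a time. The foot touched with the tip about 75 mm in, and I stopped at a push of about 12 N. Then I opened the gripper and backed off up and away.
- **Position:** The last top view puts the tip about 82 mm under the foot and the heel about 98 mm outside. The tip is within 1 mm of the foot's middle line and the wedge within 0.01 rad of square.
- **Clearance:** The wedge stayed put when released and the arm stands clear. None of the objects I could see in the last picture looked shifted, but I did not measure them.
- **Foot load:** I could not measure this directly. The push and the stated ratio imply roughly 6–10 N, inside the 5–20 N range.
- **Disagreement:** My camera estimate of the gap under the foot was 10–11 mm. The feel of the contact gave about 16 mm, and I went by the feel.

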